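# Salt tins before service: find the full one by feel

## Robot

A 6-joint arm with a two-finger parallel gripper is mounted at the origin on the work surface. World frame = base frame: x ahead of the robot, y to its left, z up, the work surface at z = 0. Lengths are in m, angles in rad, forces in N, time in s.
With the tool pointing down it reaches from about 0.35 to 0.85 m from the base axis. Payload 8.1 kg.
Tool frame: the origin (TCP) lies between the finger pads; the fingertips stand bot.finger_overhang ahead of it and the grasp point (between the pads) lies 2 mm behind it (bot.finger_overhang is the distance from the TCP to the fingertips, in m); z points along the fingers, y is the direction in which the jaws open and shut (so a half turn about z gives the same grasp; the last joint's range is limited). The gripper opens to 85 mm and grips with 20 to 120 N. Pads are 22 mm wide; open, the fingers measure 114 mm over their backs; the gripper's body (76 mm by 85 mm) begins 54 mm behind the grasp point. The pads swing forward as they close: fully open they stand 13 mm farther back than shut.
Start: joints at [-1.332, 0.13, 1.488, -0, 1.523, -0.085], TCP at [0.191, -0.569, 0.248] pointing down, gripper open.
Joint ranges: [-2.96, 2.96], [-0.89, 2.26], [0.02, 2.5], [-1.34, 4.48], [0, 2.73], [-2.66, 2.66]. Speed limits (rad/s): [2.39, 2.39, 2.79, 3.14, 3.14, 3.14].

## Interface

Orientations are given as a unit quaternion [w, x, y, z].
In Python, from cell import observe, camera, order, bot gives the robot as it stands.
- The arm moves only by the shell command python3 -m pendant 'ROWS'. ROWS is text: rows parted by semicolons, each of 5 numbers parted by spaces: the shift along the tool's x, y, z each as a share of 25 cm, from -1 to 1, then the turn about the tool's z as a share of 1.5 rad, from -1 to 1, then the opening in per cent of the stroke, from 0 (shut) to 100 (fully open). In form: x y z roll hand; .... A call has 1 to 8 rows; each row shifts and turns the commanded pose from where the row before left it, along the tool's axes as they then stand; what a row does not reach is not made up. A row lasts 1/10 s, in which the tool goes at most 50 mm and 8.59 degrees, less where a joint would pass 70% of its speed; a pose out of reach is approached as far as the arm can. A call with a number of a shift or a turn outside -1 to 1 is refused whole. A call with a gripper value outside its range is refused whole. The fingers move at their own pace and stop on an object; the grip force is fixed at half the most. Time passes only in rows, so rows that do not move let the fingers close. It gives the time, the measured TCP pose, the force and the opening at its end, in the units of the state.
- observe(): the state, without advancing time (a new reading comes with each control period).
- camera(name): name is "side" or "top"; returns a dict with "pixels" (480x640x3 uint8, blue, green, red), "intrinsics" (3x3 intrinsics, pixels), "dist" ([k1, k2, p1, p2, k3] as OpenCV has them; the pictures are not rectified), "rvec" (rotation vector, rad) and "tvec" (3), from world to camera coordinates, as OpenCV has them. Camera axes: x right, y down, z forward; pixel columns grow to the right and rows downward; lengths in m; the calibration is good to about 2 mm. A picture is of the moment at which its call begins. There is no depth.
- order.close_job(): hands the job in, once; it reports no verdict.
The state is a dict: "clock": time; "qpos": joint angles; "dq": joint speeds; "joint_efforts": joint torques, N m; "tcp_pos": TCP position; "eef_rot": TCP orientation; "ft_force": force on the tool from outside, world axes, zero at the start; "moment": the same for the moment, N m; "width": finger opening in m.
Only numpy, scipy, OpenCV 4.12 (cv2) and the standard library are available. Lean on these libraries where they do the work, as an engineer would, in place of code of your own. Each camera call takes 0.05 s, during which the arm holds its last target.

## Task

Three identical closed tins stand on the wooden board, and only their weight tells how much salt block is left in each: heft them to compare. Set the lightest down, not dropped, standing in the red refill tray, leave the middle one standing on the wooden board, then pick up the heaviest and finish while still holding it upright in the gripper, well clear of everything (more than 10 cm above the worktop). Do not tip any tin over or disturb the crockery, bottle, jug and spoon round about.

Things in the scene. Friction and masses are not known exactly. Their poses are not given: they have to be found in the camera images.
- tin_a: Closed round tin, 60 mm diameter, 100 mm tall: bare metal with a red band and a black lid (same diameter, does not come off). Looks exactly like the other two; only the weight differs, and any of the three may be the heaviest: one weighs about 0.13 kg, one 0.28 kg, one 0.51 kg, each up to 8 % more or less; contents are solid and hardly shift. Starts upright on the board. Origin: centre of its underside, z up along the tin.
- tin_b: Closed round tin, 60 mm diameter, 100 mm tall: bare metal with a red band and a black lid (same diameter, does not come off). Looks exactly like the other two; only the weight differs, and any of the three may be the heaviest: one weighs about 0.13 kg, one 0.28 kg, one 0.51 kg, each up to 8 % more or less; contents are solid and hardly shift. Starts upright on the board. Origin: centre of its underside, z up along the tin.
- tin_c: Closed round tin, 60 mm diameter, 100 mm tall: bare metal with a red band and a black lid (same diameter, does not come off). Looks exactly like the other two; only the weight differs, and any of the three may be the heaviest: one weighs about 0.13 kg, one 0.28 kg, one 0.51 kg, each up to 8 % more or less; contents are solid and hardly shift. Starts upright on the board. Origin: centre of its underside, z up along the tin.
- board: Light wooden board fixed to the worktop, 180 (x) x 340 (y) x 18 mm high, on which the tins stand in a row along its y axis, 115 mm apart, about 30 mm to the -x side of its midline. Origin: centre of its underside, on the worktop; its top is 18 mm higher.
- tray: Red plastic refill tray fixed to the worktop, 150 x 150 mm, open on top, walls 5 mm thick and 18 mm high, floor 5 mm thick. Origin: centre of its underside, on the worktop. Empty at the start.
- ramekin_1: Small white bowl, 52 mm across, 32 mm tall, on the +x side of the board behind the gap between two tins. Bystander. Origin: centre of its underside.
- ramekin_2: The other such small white bowl, behind the other gap. Bystander. Origin: centre of its underside.
- mug: Black mug, 76 mm across, 75 mm tall, standing about 140 mm from the tray's centre on the tray's +x side. Bystander. Origin: centre of its underside.
- jug: Steel jug with a black handle, about 105 mm across, 120 mm tall, beyond the board and tray. Bystander. Origin: centre of its underside.
- sauce: Amber glass bottle with a red cap, 56 mm across, 170 mm tall, on the right. Bystander. Origin: centre of its underside.
- spoon: Wooden spoon, 240 mm long, lying on the left. Bystander. Origin: about the middle of its underside.
Mind the look-alikes: they are no part of the job. What is shaped like the tin_a but green, orange or yellow is not meant.

How it is judged:
On the way, in this order (a step that is already met when the one before it is completed fails the run):
1. the lightest tin stands released in the red tray (((x of tin_a in the frame of tray between -0.062 and 0.062 m and y of tin_a in the frame of tray between -0.062 and 0.062 m and z of tin_a in the frame of tray between 0 and 0.012 m and angle between tin_a's own z axis and vertical below 0.12 rad and linear speed of tin_a below 0.03 m/s and contact force between tin_a and the fingers below 0.1 N and contact force between tin_a and tray between 0.6 and 1.9 N) or (x of tin_b in the frame of tray between -0.062 and 0.062 m and y of tin_b in the frame of tray between -0.062 and 0.062 m and z of tin_b in the frame of tray between 0 and 0.012 m and angle between tin_b's own z axis and vertical below 0.12 rad and linear speed of tin_b below 0.03 m/s and contact force between tin_b and the fingers below 0.1 N and contact force between tin_b and tray between 0.6 and 1.9 N) or (x of tin_c in the frame of tray between -0.062 and 0.062 m and y of tin_c in the frame of tray between -0.062 and 0.062 m and z of tin_c in the frame of tray between 0 and 0.012 m and angle between tin_c's own z axis and vertical below 0.12 rad and linear speed of tin_c below 0.03 m/s and contact force between tin_c and the fingers below 0.1 N and contact force between tin_c and tray between 0.6 and 1.9 N))), for 0.2 s.
2. a tin (by now the heaviest) is held up, more than 10 cm above the worktop (((height (world z) of tin_a above 0.1 m and contact force between the fingers and tin_a above 1 N and angle between tin_a's own z axis and vertical below 0.35 rad) or (height (world z) of tin_b above 0.1 m and contact force between the fingers and tin_b above 1 N and angle between tin_b's own z axis and vertical below 0.35 rad) or (height (world z) of tin_c above 0.1 m and contact force between the fingers and tin_c above 1 N and angle between tin_c's own z axis and vertical below 0.35 rad))), for 0.2 s.
At the end, for the whole second after the job is handed in: Lightest tin stands released on the tray floor and the middle one on the board, both upright within 0.12 rad; the heaviest is held still in the fingers, upright within 0.35 rad, underside more than 0.10 m above the worktop, touching no other thing; bystanders undisturbed (((x of tin_a in the frame of tray between -0.062 and 0.062 m and y of tin_a in the frame of tray between -0.062 and 0.062 m and z of tin_a in the frame of tray between 0 and 0.012 m and angle between tin_a's own z axis and vertical below 0.12 rad and linear speed of tin_a below 0.03 m/s and contact force between tin_a and the fingers below 0.1 N and contact force between tin_a and tray between 0.6 and 1.9 N) or (x of tin_b in the frame of tray between -0.062 and 0.062 m and y of tin_b in the frame of tray between -0.062 and 0.062 m and z of tin_b in the frame of tray between 0 and 0.012 m and angle between tin_b's own z axis and vertical below 0.12 rad and linear speed of tin_b below 0.03 m/s and contact force between tin_b and the fingers below 0.1 N and contact force between tin_b and tray between 0.6 and 1.9 N) or (x of tin_c in the frame of tray between -0.062 and 0.062 m and y of tin_c in the frame of tray between -0.062 and 0.062 m and z of tin_c in the frame of tray between 0 and 0.012 m and angle between tin_c's own z axis and vertical below 0.12 rad and linear speed of tin_c below 0.03 m/s and contact force between tin_c and the fingers below 0.1 N and contact force between tin_c and tray between 0.6 and 1.9 N)) and ((x of tin_a in the frame of board between -0.09 and 0.09 m and y of tin_a in the frame of board between -0.17 and 0.17 m and z of tin_a in the frame of board between 0.012 and 0.025 m and angle between tin_a's own z axis and vertical below 0.12 rad and linear speed of tin_a below 0.03 m/s and contact force between tin_a and the fingers below 0.1 N and contact force between tin_a and board between 1.9 and 3.8 N) or (x of tin_b in the frame of board between -0.09 and 0.09 m and y of tin_b in the frame of board between -0.17 and 0.17 m and z of tin_b in the frame of board between 0.012 and 0.025 m and angle between tin_b's own z axis and vertical below 0.12 rad and linear speed of tin_b below 0.03 m/s and contact force between tin_b and the fingers below 0.1 N and contact force between tin_b and board between 1.9 and 3.8 N) or (x of tin_c in the frame of board between -0.09 and 0.09 m and y of tin_c in the frame of board between -0.17 and 0.17 m and z of tin_c in the frame of board between 0.012 and 0.025 m and angle between tin_c's own z axis and vertical below 0.12 rad and linear speed of tin_c below 0.03 m/s and contact force between tin_c and the fingers below 0.1 N and contact force between tin_c and board between 1.9 and 3.8 N)) and ((height (world z) of tin_a above 0.1 m and contact force between the fingers and tin_a above 1 N and angle between tin_a's own z axis and vertical below 0.35 rad and linear speed of tin_a below 0.03 m/s and contact force between tin_a and tin_b below 0.1 N and contact force between tin_a and tin_c below 0.1 N and contact force between tin_a and board below 0.1 N and contact force between tin_a and tray below 0.1 N and contact force between tin_a and ramekin_1 below 0.1 N and contact force between tin_a and ramekin_2 below 0.1 N and contact force between tin_a and mug below 0.1 N and contact force between tin_a and jug below 0.1 N and contact force between tin_a and sauce below 0.1 N and contact force between tin_a and spoon below 0.1 N) or (height (world z) of tin_b above 0.1 m and contact force between the fingers and tin_b above 1 N and angle between tin_b's own z axis and vertical below 0.35 rad and linear speed of tin_b below 0.03 m/s and contact force between tin_b and tin_a below 0.1 N and contact force between tin_b and tin_c below 0.1 N and contact force between tin_b and board below 0.1 N and contact force between tin_b and tray below 0.1 N and contact force between tin_b and ramekin_1 below 0.1 N and contact force between tin_b and ramekin_2 below 0.1 N and contact force between tin_b and mug below 0.1 N and contact force between tin_b and jug below 0.1 N and contact force between tin_b and sauce below 0.1 N and contact force between tin_b and spoon below 0.1 N) or (height (world z) of tin_c above 0.1 m and contact force between the fingers and tin_c above 1 N and angle between tin_c's own z axis and vertical below 0.35 rad and linear speed of tin_c below 0.03 m/s and contact force between tin_c and tin_a below 0.1 N and contact force between tin_c and tin_b below 0.1 N and contact force between tin_c and board below 0.1 N and contact force between tin_c and tray below 0.1 N and contact force between tin_c and ramekin_1 below 0.1 N and contact force between tin_c and ramekin_2 below 0.1 N and contact force between tin_c and mug below 0.1 N and contact force between tin_c and jug below 0.1 N and contact force between tin_c and sauce below 0.1 N and contact force between tin_c and spoon below 0.1 N))); the arm keeps its last pose, push and grip.
It fails at once if a tin is tipped over (more than 0.6 rad) (angle between any of tin_a, tin_b, tin_c's own z axis and vertical above 0.6 rad).
It fails at once if a tin is dropped (falls free of the fingers faster than 0.6 m/s, a drop of about 2 cm) ((linear speed of tin_a above 0.6 m/s and contact force between the fingers and tin_a below 0.05 N) or (linear speed of tin_b above 0.6 m/s and contact force between the fingers and tin_b below 0.05 N) or (linear speed of tin_c above 0.6 m/s and contact force between the fingers and tin_c below 0.05 N)).
It fails at once if a bystander is pushed more than 30 mm or tipped more than 0.5 rad (distance of any of ramekin_1, ramekin_2, mug, jug, sauce, spoon from where it was at the start of the episode above 0.03 m or angle between any of ramekin_1, ramekin_2, mug, jug, sauce, spoon's own z axis and vertical above 0.5 rad).
It also fails if it takes over 67 s, if anything falls off the work surface, if the arm or the gripper's body presses on something with over 40 N, if the wrist force passes 120 N, or if a joint passes its speed limit or range.

## Working session

There is one attempt and no reset: what is moved stays moved. The work goes in short steps, Python scripts to look and compute and a shell command to move; the robot and the scene stay as the last step left them, time stands still between calls to the robot, and variables do not carry over. Pictures are saved under pics/ and viewed, and the job is handed in when it is done.

```bash
mkdir -p pics
cat > h.py <<'E'
import numpy as np, cv2
from cell import observe, camera, bot
def ray(c,uv):
    K=np.array(c["intrinsics"],float);d=np.array(c["dist"],float)
    n=cv2.undistortPoints(np.array([[uv]],float),K,d)[0,0]
    R=cv2.Rodrigues(np.array(c["rvec"],float))[0];t=np.array(c["tvec"],float).ravel()
    return -R.T@t, R.T@np.array([n[0],n[1],1.])
def onz(c,uv,z):
    o,v=ray(c,uv); return o+v*(z-o[2])/v[2]
def proj(c,p):
    return cv2.projectPoints(np.array([p],float),np.array(c["rvec"],float),np.array(c["tvec"],float),np.array(c["intrinsics"],float),np.array(c["dist"],float))[0].ravel()
E
python3 - <<'E'
from h import *
for n in("side","top"):
    c=camera(n);cv2.imwrite(f"pics/{n}0.png",c["pixels"])
    o,_=ray(c,(320,240));print(n,o.round(3))
s=observe();print(s,bot.finger_overhang)
E
```

```text
side [-0.083  0.757  0.931]
top [ 0.408 -0.026  1.271]
{'clock': 0.1, 'qpos': array([-1.33240311e+00,  1.31113693e-01,  1.48918583e+00, -3.56024637e-05,
        1.52302050e+00, -8.54015166e-02]), 'dq': array([ 0.0010253 , -0.00102684, -0.0042398 ,  0.00011463,  0.00204323,
        0.00079581]), 'joint_efforts': array([ 1.56037444e-03, -5.70949352e+01, -5.01942444e+01, -5.19777620e-05,
        8.11986218e-03,  1.63000561e-05]), 'tcp_pos': array([ 0.19079412, -0.56834788,  0.24732408]), 'eef_rot': array([-8.59801456e-04,  9.86922713e-01,  1.61191847e-01, -8.37321628e-05]), 'ft_force': array([ 0.59907812, -0.02073915,  0.46745165]), 'moment': array([0.04208947, 0.00921859, 0.01913956]), 'width': 0.08536279643759574} 0.017
```

View pics/top0.png

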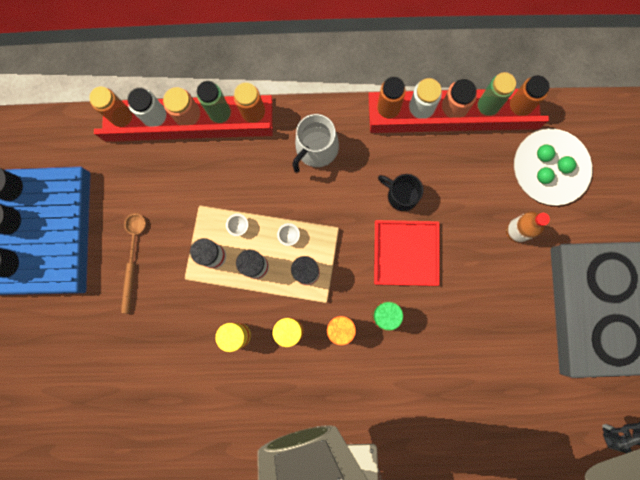

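View pics/side0.png

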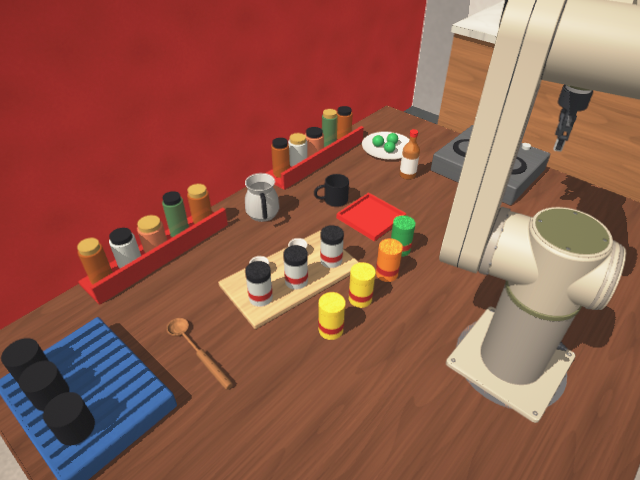

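In the top view, three tins with black lids stand on the board at about (206,252), (251,264) and (305,270). They fit because they have a red band, bare metal and a black lid. The look-alikes are yellow (232,337) and (287,333), orange (341,331) and green (388,317). The black pots in the blue rack at (5,185), (5,220) and (5,262) are not on the board. Next I'll measure positions and enlarge the area.

Run:
```python
from h import *
c=camera("top");im=c["pixels"]
cv2.imwrite("pics/crop1.png",cv2.resize(im[190:360,180:450],None,fx=2.9,fy=2.9,interpolation=cv2.INTER_CUBIC))
hsv=cv2.cvtColor(im,cv2.COLOR_BGR2HSV)
def blobs(m,x0,y0,x1,y1,z,name,amin=60):
    mm=np.zeros_like(m);mm[y0:y1,x0:x1]=m[y0:y1,x0:x1]
    for k in cv2.findContours(mm,cv2.RETR_EXTERNAL,cv2.CHAIN_APPROX_NONE)[0]:
        if cv2.contourArea(k)<amin: continue
        (u,v),r=cv2.minEnclosingCircle(k); b=cv2.minAreaRect(k)
        print(name,(round(u,1),round(v,1)),round(r,1),onz(c,(u,v),z).round(4),cv2.contourArea(k)); 
        yield b
dark=(hsv[...,2]<70).astype(np.uint8)*255
list(blobs(dark,185,230,325,290,.118,"lid"))
list(blobs(dark,370,165,430,215,.075,"mug"))
red=cv2.inRange(hsv,(0,150,120),(8,255,255))
for b in blobs(red,365,210,450,295,.018,"tray",500): print([onz(c,p,.018).round(3) for p in cv2.boxPoints(b)])
wood=cv2.inRange(hsv,(12,50,150),(28,160,255))
for b in blobs(wood,170,195,350,310,.018,"board",3000): print([onz(c,p,.018).round(3) for p in cv2.boxPoints(b)])
wh=cv2.inRange(hsv,(0,0,170),(180,50,255))
list(blobs(wh,200,200,320,250,.032,"ramekin",40))
col=cv2.inRange(hsv,(15,160,100),(80,255,255))
list(blobs(col,205,295,420,360,.1,"lookalike"))
# side view: lid
c=camera("side");im=c["pixels"];hsv=cv2.cvtColor(im,cv2.COLOR_BGR2HSV)
dark=(hsv[...,2]<60).astype(np.uint8)*255
list(blobs(dark,235,220,350,295,.112,"sidelid"))
```

```text
lid (304.4, 269.9) 13.3 [0.5007 0.0399 0.118 ] 457.0
lid (250.4, 262.9) 13.6 [0.519  0.1563 0.118 ] 223.0
mug (399.2, 188.8) 23.9 [ 0.6835 -0.1776  0.075 ] 1043.0
tray (407.0, 252.5) 45.6 [ 0.5431 -0.1964  0.018 ] 4240.0
[array([ 0.469, -0.113,  0.018]), array([ 0.626, -0.122,  0.018]), array([ 0.618, -0.279,  0.018]), array([ 0.461, -0.268,  0.018])]
board (261.2, 253.2) 81.1 [0.551  0.1465 0.018 ] 10083.0
[array([0.492, 0.332, 0.018]), array([0.676, 0.303, 0.018]), array([ 0.61 , -0.038,  0.018]), array([ 0.429, -0.004,  0.018])]
ramekin (287.8, 234.2) 11.2 [0.5924 0.0818 0.032 ] 360.5
ramekin (236.6, 224.4) 11.2 [0.6189 0.2019 0.032 ] 356.5
lookalike (232.4, 336.2) 18.1 [0.3626 0.1997 0.1   ] 796.5
lookalike (340.9, 330.4) 13.8 [ 0.3693 -0.0352  0.1   ] 555.0
lookalike (287.2, 332.5) 15.7 [0.3676 0.0808 0.1   ] 692.5
sidelid (257.9, 272.2) 12.3 [0.5462 0.2615 0.112 ] 390.5
sidelid (295.3, 255.4) 11.7 [0.5201 0.1606 0.112 ] 349.5
sidelid (332.0, 234.7) 11.0 [0.5029 0.0414 0.112 ] 303.0
```

View pics/crop1.png

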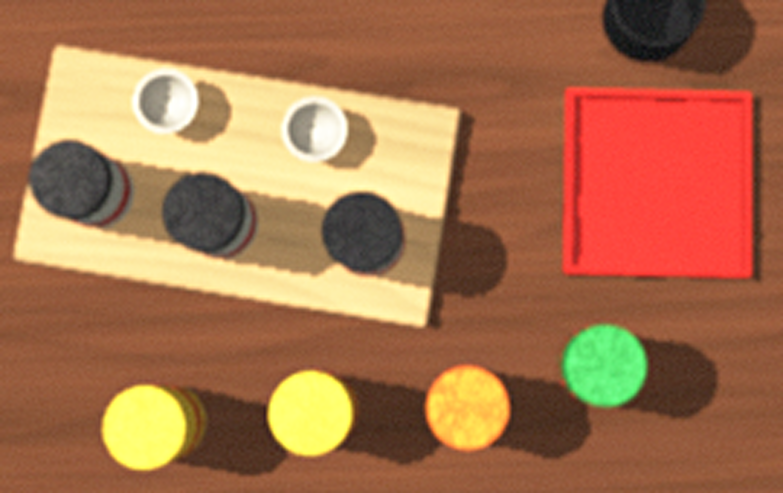

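Run:
```python
from h import *
c=camera("top");im=c["pixels"]
g=cv2.cvtColor(im,cv2.COLOR_BGR2GRAY)
hsv=cv2.cvtColor(im,cv2.COLOR_BGR2HSV)
for (u,v) in((204.5,252.4),(250.3,263.8),(305.2,270)):
    x0,y0=int(u)-22,int(v)-22
    m=((hsv[...,2]<80)&(hsv[...,1]<90)).astype(np.uint8)*255
    p=cv2.medianBlur(m,3)[y0:y0+44,x0:x0+44]
    p=cv2.morphologyEx(p,cv2.MORPH_OPEN,cv2.getStructuringElement(2,(9,9)))
    k=max(cv2.findContours(p,0,1)[0],key=cv2.contourArea)
    (a,b),r=cv2.minEnclosingCircle(k);M=cv2.moments(k)
    q=(M['m10']/M['m00']+x0,M['m01']/M['m00']+y0)
    print(np.round((a+x0,b+y0,r),1),np.round(q,1),onz(c,q,.118).round(4),onz(c,(u,v),.118).round(4))
s=observe();print(s['tcp_pos'])
```

```text
Traceback (most recent call last):
ValueError: max() iterable argument is empty
```

Run:
```python
from h import *
c=camera("top");im=c["pixels"]
b=cv2.GaussianBlur(im,(5,5),0).astype(int)
for (u,v) in((204.5,252.4),(250.3,263.8),(305.2,270)):
    x0,y0=int(u)-22,int(v)-22
    m=((b.max(2)<100)&(b.max(2)-b.min(2)<30)).astype(np.uint8)*255
    p=m[y0:y0+44,x0:x0+44]
    p=cv2.morphologyEx(p,cv2.MORPH_OPEN,cv2.getStructuringElement(2,(5,5)))
    k=max(cv2.findContours(p,0,1)[0],key=cv2.contourArea)
    (a,bb),r=cv2.minEnclosingCircle(k);M=cv2.moments(k)
    q=(M['m10']/M['m00']+x0,M['m01']/M['m00']+y0)
    print(np.round((a+x0,bb+y0,r),1),np.round(q,1),onz(c,q,.118).round(4),onz(c,(u,v),.118).round(4))
s=observe();print(s['tcp_pos'])
```

```text
[205.1 251.7  14.4] [205.3 252.2] [0.545  0.2547 0.118 ] [0.5446 0.2565 0.118 ]
[250.6 263.1  14.5] [250.7 263.3] [0.5181 0.1558 0.118 ] [0.5171 0.1566 0.118 ]
[304.3 270.4  13.9] [304.7 269.9] [0.5008 0.0392 0.118 ] [0.5005 0.0381 0.118 ]
[ 0.19086133 -0.56865005  0.24790434]
```

```bash
python3 -m pendant '0 0 0 0.1 100; 0 0 0 0.1 100; 0 0 0 0.016 100; 0 0 0 0 100'
```

```text
clock: 0.7
tcp_pos: [0.1909, -0.5688, 0.2482]
eef_rot: [-0.0, 1.0, 0.001, -0.0]
ft_force: [-0.4, 0.4, -0.6]
width: 0.0856
```

```bash
python3 -m pendant '0.09 -0.17 0 0 100; 0.09 -0.17 0 0 100; 0.09 -0.17 0 0 100; 0.09 -0.17 0 0 100; 0.09 -0.17 0 0 100; 0.09 -0.17 0 0 100; 0.09 -0.17 0 0 100' && python3 -m pendant '0.09 -0.17 0 0 100; 0.09 -0.17 0 0 100; 0.09 -0.17 0 0 100; 0.09 -0.17 0 0 100; 0.09 -0.17 0 0 100; 0.09 -0.17 0 0 100; 0 0 0 0 100; 0 0 0 0 100'
```

```text
clock: 1.4
tcp_pos: [0.349, -0.2696, 0.2485]
eef_rot: [0.0, 1.0, 0.002, 0.0]
ft_force: [0.7, -1.0, 0.3]
width: 0.0853
clock: 2.2
tcp_pos: [0.4837, -0.0152, 0.2481]
eef_rot: [0.0, 1.0, 0.003, -0.0]
ft_force: [0.2, -0.7, 0.1]
width: 0.0851
```

```bash
python3 -m pendant '0.035 -0.11 0 0 100; 0.035 -0.11 0 0 100; 0 0 0.2 0 100; 0 0 0.16 0 100; 0 0 0 0 100; 0 0 0 0 100'
python3 - <<'E'
from h import *
F=[]
for i in range(6):
    c=camera("side" if i%2 else "top"); F.append(observe()['ft_force'])
    if i<2: cv2.imwrite(f"pics/v{i}.png",cv2.resize(c["pixels"][170:350,180:450] ,None,fx=2.9,fy=2.9))
F=np.array(F);print(F.mean(0),F.std(0))
E
```

```text
clock: 2.8
tcp_pos: [0.5005, 0.0375, 0.1586]
eef_rot: [0.0, 1.0, -0.0, -0.001]
ft_force: [-0.0, 0.6, 1.1]
width: 0.0854
[0.27260017 0.07942486 0.29274567] [0.65641678 0.47848507 0.50544585]
```

View pics/v1.png

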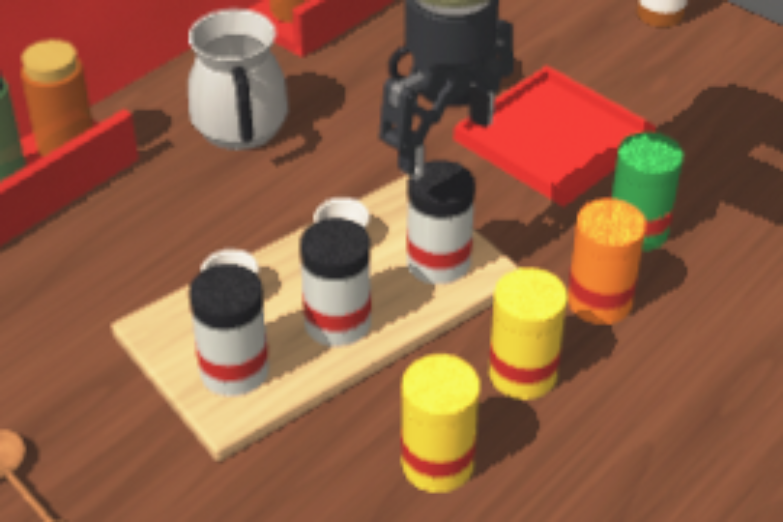

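View pics/v0.png

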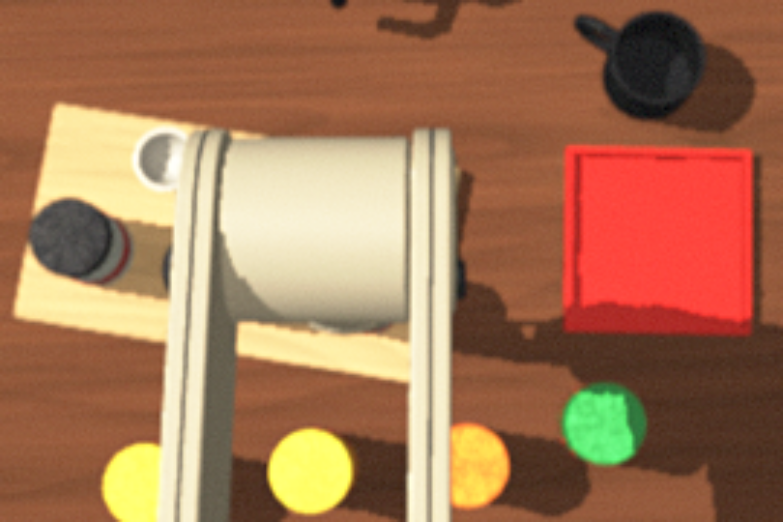

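Side view: the gripper is above the right-hand tin (crop (440,190)), with the jaws either side of it. The top view is hidden by the arm. I'll go down, grip, lift a little and weigh.

```bash
python3 -m pendant '0 0 0.13 0 100; 0 0 0.13 0 100; 0 0 0 0 100; 0 0 0 0 0; 0 0 0 0 0; 0 0 0 0 0; 0 0 0 0 0; 0 0 0 0 0'; python3 -m pendant '0 0 -0.03 0 0; 0 0 -0.03 0 0; 0 0 -0.03 0 0; 0 0 0 0 0; 0 0 0 0 0; 0 0 0 0 0'
cat > weigh.py <<'E'
from h import *
F=[];J=[]
for i in range(16):
    c=camera("side"); s=observe();F.append(s['ft_force']);J.append(s['joint_efforts'])
F=np.array(F);print(F.mean(0).round(2),F.std(0).round(2),np.mean(J,0).round(2),s['tcp_pos'].round(4),s['width'],s['clock'])
import time
n=f"pics/w{int(s['clock']*100)}.png";cv2.imwrite(n,cv2.resize(c["pixels"][150:350,180:450],None,fx=2.9,fy=2.9));print(n)
E
python3 weigh.py
```

```text
clock: 3.9
tcp_pos: [0.503, 0.0387, 0.0959]
eef_rot: [-0.0, 1.0, -0.0, 0.002]
ft_force: [0.1, 1.6, 6.4]
width: 0.0598
clock: 4.5
tcp_pos: [0.5007, 0.0386, 0.1154]
eef_rot: [0.0, 1.0, -0.0, -0.0]
ft_force: [0.2, 0.1, -1.5]
width: 0.0598
[ 0.09 -0.02 -1.18] [0.36 0.44 0.45] [ -0.   -45.69 -47.11   0.     0.    -0.  ] [0.5011 0.0386 0.1158] 0.05996020802085881 5.3
pics/w530.png
```

View pics/w530.png

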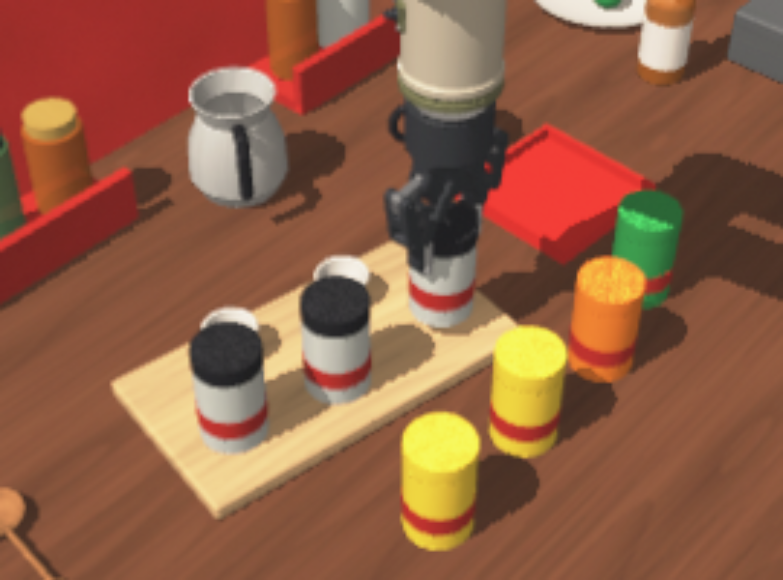

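```bash
python3 -m pendant '0 0 -0.08 0 0; 0 0 -0.08 0 0; 0 0 0 0 0; 0 0 0 0 0; 0 0 0 0 0'; python3 weigh.py
```

```text
clock: 5.8
tcp_pos: [0.5004, 0.0386, 0.1545]
eef_rot: [-0.0, 1.0, -0.0, -0.001]
ft_force: [-0.5, -0.9, -1.5]
width: 0.0594
[ 0.17  0.03 -1.46] [0.46 0.53 0.41] [  0.   -44.86 -48.58   0.    -0.    -0.  ] [0.5011 0.0386 0.1558] 0.05962395365947129 6.6
pics/w660.png
```

Run:
```python
import cv2,glob;f=sorted(glob.glob("pics/w*.png"),key=lambda s:int(s[6:-4]))[-1]
cv2.imwrite("pics/last1.png",cv2.imread(f))
```

```text
(no output)
```

View pics/last1.png

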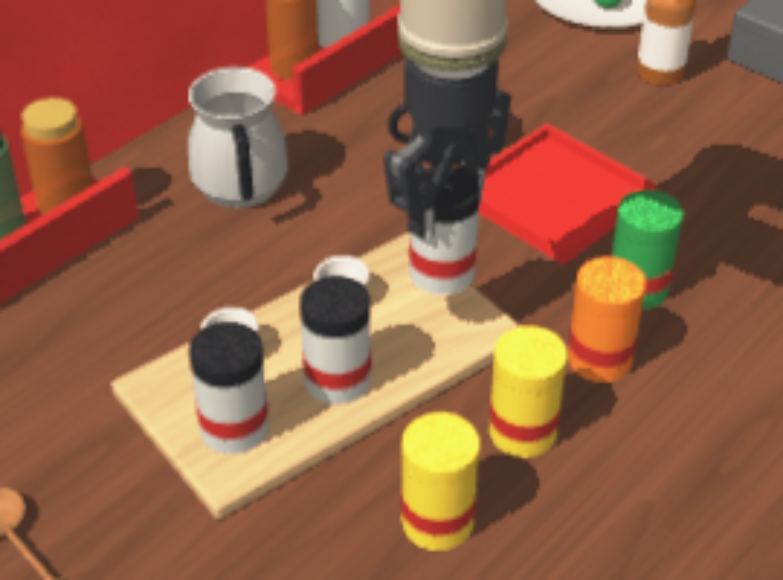

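Two weighings of the right-hand tin gave −1.2 N and −1.5 N, against about +0.3 N unloaded. The picture shows it clear of the board, so it is the lightest. I'll carry it to the tray.

```bash
python3 -m pendant '0.01 0.06 0 0 0; 0.02 0.12 0 0 0; 0.025 0.14 0 0 0; 0.025 0.15 0 0 0; 0.025 0.15 0 0 0; 0.025 0.14 0 0 0; 0.02 0.12 0 0 0; 0.01 0.06 0 0 0'; python3 -m pendant '0 0 0.08 0 0; 0 0 0 0 0; 0 0 0 0 0'
```

```text
clock: 7.4
tcp_pos: [0.5409, -0.1998, 0.1558]
eef_rot: [0.0, 1.0, -0.001, 0.0]
ft_force: [-0.3, 1.0, -2.0]
width: 0.0594
clock: 7.7
tcp_pos: [0.5403, -0.1959, 0.1353]
eef_rot: [-0.001, 1.0, -0.0, -0.001]
ft_force: [0.1, -0.1, -1.7]
width: 0.0597
```

```bash
python3 -m pendant '0 0 0.06 0 0; 0 0 0.06 0 0; 0 0 0.05 0 0; 0 0 0.02 0 0; 0 0 0 0 0; 0 0 0 0 0'; python3 -c "
from h import *
c=camera('side');cv2.imwrite('pics/t1.png',cv2.resize(c['pixels'][150:300,280:460],None,fx=4,fy=4))"
```

```text
clock: 8.3
tcp_pos: [0.5411, -0.1964, 0.0884]
eef_rot: [-0.0, 1.0, -0.0, -0.0]
ft_force: [-0.7, 0.1, -0.9]
width: 0.0596
```

View pics/t1.png

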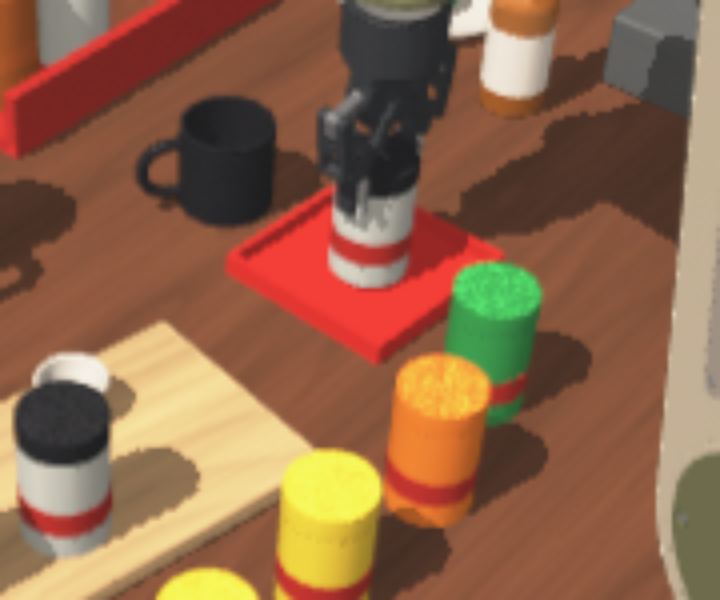

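The tin hangs over the middle of the tray (crop (370,270)), just above the floor. I'll lower it slowly until it touches.

```bash
python3 -m pendant '0 0 0.008 0 0; 0 0 0.008 0 0; 0 0 0 0 0; 0 0 0 0 0'; python3 -m pendant '0 0 0.008 0 0; 0 0 0 0 0; 0 0 0 0 0'
```

```text
clock: 8.75
tcp_pos: [0.541, -0.1964, 0.0843]
eef_rot: [-0.0, 1.0, -0.0, 0.0]
ft_force: [1.2, -0.1, -0.8]
width: 0.0594
clock: 9.05
tcp_pos: [0.5415, -0.1966, 0.083]
eef_rot: [0.0, 1.0, -0.0, 0.001]
ft_force: [-1.0, 1.0, 4.6]
width: 0.0598
```

```bash
python3 -m pendant '0 0 0 0 100; 0 0 0 0 100; 0 0 0 0 100; 0 0 0 0 100; 0 0 0 0 100; 0 0 0 0 100'; python3 -m pendant '0 0 -0.06 0 100; 0 0 -0.12 0 100; 0 0 -0.12 0 100; 0 0 0 0 100; 0 0 0 0 100'; python3 weigh.py
```

```text
clock: 9.65
tcp_pos: [0.5409, -0.1964, 0.0822]
eef_rot: [-0.0, 1.0, -0.0, -0.0]
ft_force: [0.0, 1.0, -0.3]
width: 0.0854
clock: 10.15
tcp_pos: [0.542, -0.1968, 0.1594]
eef_rot: [0.001, 1.0, -0.0, 0.002]
ft_force: [0.2, 0.1, 0.6]
width: 0.0849
[-0.1  -0.18 -0.07] [0.44 0.51 0.51] [  0.   -54.91 -48.28   0.     0.    -0.  ] [ 0.541  -0.1964  0.1573] 0.08524312630711817 10.95
pics/w1095.png
```

```bash
python3 -m pendant '-0.01 -0.14 -0.04 0 100; -0.011 -0.18 0 0 100; -0.011 -0.19 0 0 100; -0.011 -0.19 0 0 100; -0.011 -0.19 0 0 100; -0.011 -0.19 0 0 100; -0.011 -0.19 0 0 100; -0.011 -0.14 0 0 100'; python3 -m pendant '0 0 0 0 100;0 0 0 0 100'
python3 - <<'E'
from h import *
c=camera("side");cv2.imwrite("pics/b1.png",cv2.resize(c["pixels"][150:350,180:450],None,fx=2.9,fy=2.9))
c=camera("top");cv2.imwrite("pics/b2.png",c["pixels"][190:360,180:450])
E
```

```text
clock: 11.75
tcp_pos: [0.5188, 0.1589, 0.1676]
eef_rot: [-0.0, 1.0, 0.001, 0.0]
ft_force: [0.5, -0.5, 0.6]
width: 0.0853
clock: 11.95
tcp_pos: [0.5191, 0.1567, 0.1673]
eef_rot: [0.0, 1.0, 0.001, 0.0]
ft_force: [0.3, -0.7, 0.2]
width: 0.0853
```

View pics/b1.png

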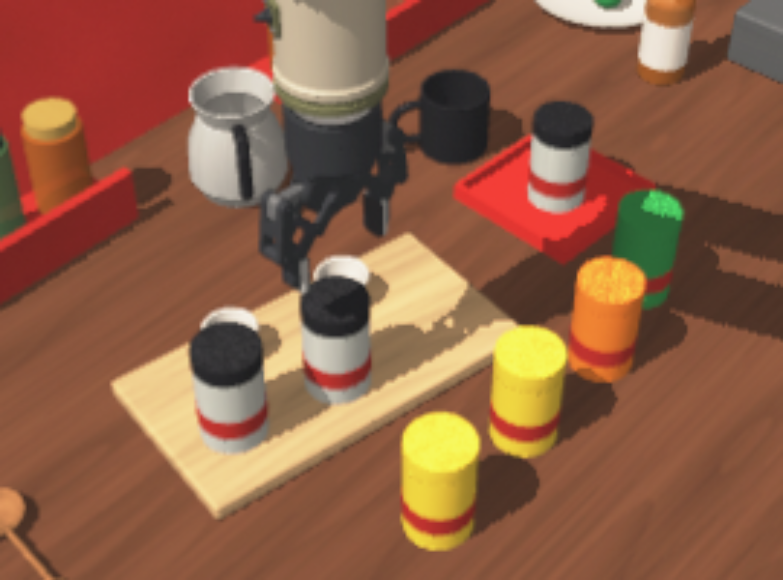

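The lightest tin stands upright in the tray (crop (560,155)), and the gripper is above the middle-row tin (336,300). I'll grip and weigh that one.

```bash
python3 -m pendant '0 0 0.15 0 100; 0 0 0.14 0 100; 0 0 0 0 100; 0 0 0 0 0; 0 0 0 0 0; 0 0 0 0 0; 0 0 0 0 0; 0 0 0 0 0'; python3 -m pendant '0 0 -0.03 0 0; 0 0 -0.05 0 0; 0 0 -0.05 0 0; 0 0 0 0 0; 0 0 0 0 0; 0 0 0 0 0'; python3 weigh.py
```

```text
clock: 12.85
tcp_pos: [0.5212, 0.1566, 0.0976]
eef_rot: [-0.0, 1.0, -0.0, 0.002]
ft_force: [-0.4, 2.2, 7.1]
width: 0.0595
clock: 13.45
tcp_pos: [0.5189, 0.156, 0.1268]
eef_rot: [0.0, 1.0, -0.0, -0.0]
ft_force: [0.5, 0.2, -4.6]
width: 0.0595
[-0.02 -0.1  -5.33] [0.49 0.54 0.65] [ -0.   -53.38 -49.7    0.    -0.    -0.  ] [0.5193 0.1561 0.1274] 0.059632079636315886 14.25
pics/w1425.png
```

That reads about −5.3 N, so this is the heaviest (0.51 kg). The untouched left tin must be the middle one. Lift.

```bash
python3 -m pendant '0 0 -0.06 0 0; 0 0 -0.1 0 0; 0 0 -0.12 0 0; 0 0 -0.12 0 0; 0 0 -0.1 0 0; 0 0 -0.06 0 0; 0 0 0 0 0; 0 0 0 0 0'; python3 -m pendant '0 0 0 0 0; 0 0 0 0 0; 0 0 0 0 0; 0 0 0 0 0; 0 0 0 0 0'; python3 weigh.py
python3 - <<'E'
from h import *
c=camera("side");cv2.imwrite("pics/f1.png",c["pixels"])
c=camera("top");cv2.imwrite("pics/f2.png",c["pixels"]);print(observe()['dq'].round(3))
E
```

```text
clock: 15.05
tcp_pos: [0.5191, 0.156, 0.2668]
eef_rot: [0.0, 1.0, -0.0, -0.0]
ft_force: [-0.2, -0.6, -6.1]
width: 0.0596
clock: 15.55
tcp_pos: [0.5192, 0.1561, 0.267]
eef_rot: [0.0, 1.0, -0.0, -0.0]
ft_force: [0.0, -0.7, -5.4]
width: 0.0595
[ 0.16 -0.09 -5.3 ] [0.42 0.45 0.53] [-0.000e+00 -5.140e+01 -5.322e+01  1.000e-02 -0.000e+00 -0.000e+00] [0.5193 0.1561 0.2673] 0.05917655933103455 16.35
pics/w1635.png
[-0.    -0.001 -0.002  0.     0.    -0.   ]
```

View pics/f1.png

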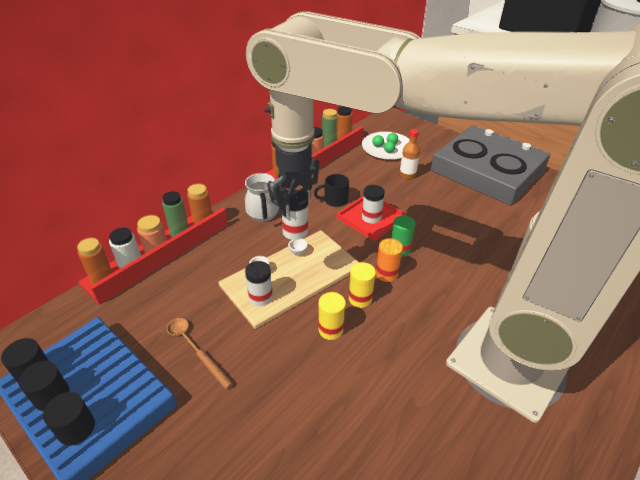

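View pics/f2.png

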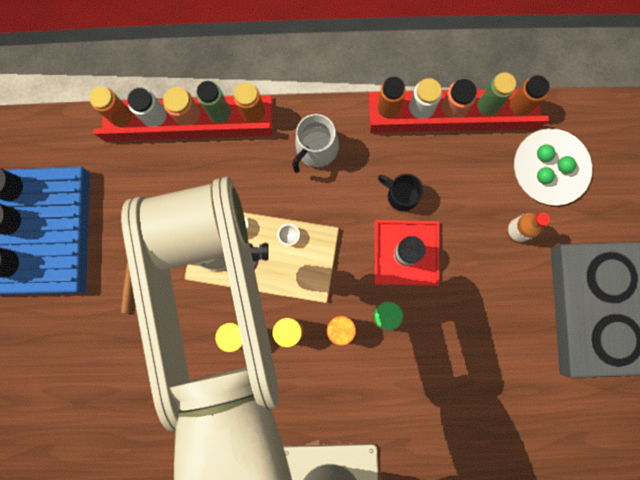

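Side view: the heaviest tin is upright in the gripper at (295,215), high above the board. The lightest stands in the tray at (373,205) and the middle one on the board at (259,283). The bystanders look as they did at the start.

```bash
python3 -c "
from cell import order
print(order.close_job())"
```

```text
the job is handed in; nothing more can be done
None
```

I handed the job in at about 16.5 s on the clock, with all three tins where they should be as far as I could check. The hand-in gives no verdict.

- **Lightest:** the tin nearest the tray read about 1.3 N. I lowered it until it touched the tray floor and released it. The last pictures show it upright near the middle of the tray.
- **Heaviest:** the centre tin of the row read about 5.3 N. It is held still and upright with its underside at about 0.19 m. The finger opening was steady at 59–60 mm.
- **Middle:** I did not weigh the left-hand tin. I took it as the middle one by elimination, since the other two readings fit 0.13 kg and 0.51 kg. It stands untouched on the board.

The force readings had about 0.5 N of noise, so I averaged 16 for each weighing. The gap between the tins was much larger than that, and no checks failed. The two pictures put the left tin's position about 5–10 mm off the stated 115 mm spacing. That did not matter, because it never needed gripping.

In the last pictures the bystanders looked unmoved, but I did not measure their positions again. From above, the arm hid part of the board and of the spoon, which are clear in the side view.

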